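Find the rocking canister lid and press it home

ROBOT

A 6-joint arm with a two-finger parallel gripper is mounted at the origin on a cart in front of the work surface, level with it; the furniture and walls round the work are solid. World frame = base frame: x ahead of the robot, y to its left, z up, the work surface at z = 0. Lengths are in mm, angles in rad, forces in N, time in s.
With the tool pointing down it reaches from about 400 to 925 mm from the base axis. Payload 12.5 kg.
Tool frame: the origin (TCP) lies on the centre line of the jaws, within the pads' length; the fingertips stand 19 mm ahead of it and the grasp point (between the pads) is the TCP; z points along the fingers, y is the line along which they close (so a half turn about z gives the same grasp; the last joint's range is limited). The gripper opens to 95 mm and grips with 3 to 60 N. Pads are 20 mm wide; open, the fingers measure 119 mm over their backs; the gripper's body (75 mm by 180 mm) begins 59 mm behind the grasp point.
Start: joints at [-1.276, 0.491, 1.559, -0, 1.092, -0.106], TCP at [243.87, -575.475, 233.661] pointing down, gripper open.
Joint ranges: [-3.1, 3.1], [-0.84, 2.19], [0.05, 2.79], [-1.13, 4.28], [0.06, 2.93], [-2.69, 2.69]. Speed limits (rad/s): [2.22, 2.22, 2.79, 3.14, 3.14, 3.14].

INTERFACE

Orientations are given as [roll, pitch, yaw] about the fixed x, y, z axes, in that order (R = Rz(yaw) Ry(pitch) Rx(roll)).
In Python, from cell import state, read_camera, job_done gives the robot as it stands.
- The arm moves only by the tool arm_command, never from a script. Its argument "deltas" is a list of rows, each an object of numbers: "dx", "dy", "dz": the shift along the world's x, y, z in m; "yaw": the turn about the world's z in degrees. In form: [{"dx": .., "dy": .., "dz": .., "yaw": ..}, ...]. A call has 1 to 20 rows; each row shifts and turns the commanded pose from where the row before left it; what a row does not reach is not made up. A row lasts 1/10 s, in which the tool goes at most 50 mm and 8.59 degrees, less where a joint would pass 70% of its speed; a pose out of reach is approached as far as the arm can. A call with a gripper value outside its range is refused whole. "gripper" is the finger opening in m, from 0 to 0.0951, set as the call begins (left out, the last holds). The fingers move at their own pace and stop on an object; the grip force is fixed at half the most. Time passes only in rows, so rows that do not move let the fingers close. It gives the time, the measured TCP pose, the force, the opening and the grip force at its end, in the units of the state.
- state(): the state, without advancing time (a new reading comes with each control period).
- read_camera(name): name is "scene" or "top"; returns a dict with "color" (420x560x3 uint8, red, green, blue), "range_z" (420x560 float32, mm along the optical axis (not along the pixel's ray), 0 where there is no reading), "fx", "fy", "cx", "cy" (pixels), "extrinsics" (4x4, takes a point from camera to world coordinates). Camera axes: x right, y up, looking along -z (the intrinsics and any distortion apply to the point x, -y, -z); pixel columns grow to the right and rows downward; lengths in mm; the calibration is good to about 2 mm. A picture is of the moment at which its call begins.
- job_done(): hands the job in; it is judged then, once.
The state is a dict: "t": time; "joints": joint angles; "qvel": joint speeds; "tau": joint torques, N m; "eef_pos": TCP position; "tcp_rot": TCP orientation; "ft_force": force on the tool from outside, world axes, zero at the start; "moment": the same for the moment, N m; "opening": opening from 0.0 (shut) to 1.0 (fully open); "grip_force": force on a finger pad.
Only numpy, scipy, OpenCV 4.12 (cv2) and the standard library are available. Lean on these libraries where they do the work, as an engineer would, in place of code of your own. Each camera call takes 0.05 s, during which the arm holds its last target. There are 200 camera calls.

TASK

One of the four canister lids is not properly closed, though it looks like the others: it rocks when pressed near its edge. Press the lids near their edges with closed fingertips until you find the one that rocks, then press that lid down in its middle until it is fully home and level. Only press, do not lift any lid, and leave the two spice jars and the ramekin undisturbed.

Things in the scene. Friction and masses are not known exactly. Their poses are not given: they have to be found in the camera images.
- lid_a_top (a point): Centre of the flat top of lid a of four identical lids; z axis = lid normal, up. All: round, brown wood, 92 mm across, 14 mm thick, inlaid brass ring 35 mm across in the middle; each caps a blue ceramic canister, 84 mm across, fixed to the worktop. Lid tops stand 84 to 101 mm above the worktop; canisters differ in height by up to 12 mm, so height does not tell which lid is loose
- lid_b_top (a point): Centre of the flat top of lid b of four identical lids; z axis = lid normal, up. Three lids (any) are home and rigid; one is loose. It starts level but 5 mm too high. About 2 N pressed some 35 mm from its middle, on any side, tilts it 0.1 to 0.14 rad: that side sinks 3 to 5 mm until it meets the canister's rim, and springs level when let go
- lid_c_top (a point): Centre of the flat top of lid c of four identical lids; z axis = lid normal, up. The loose lid (it may be any of the four) does not slide under less than about 14 N; pressed on its middle with 15 to 20 N it slides straight down 5 mm to a hard stop, stays there and no longer rocks; a press that stops sooner leaves it part way, and it can be pressed again
- lid_d_top (a point): Centre of the flat top of lid d of four identical lids; z axis = lid normal, up. Looks as the other lids do (brown wood, 92 mm across, on a blue canister); any of the four may be the loose one, and the letters say nothing about their places
- jar_red: corked glass spice jar with pink-red contents, 44 mm across, 92 mm tall, loose, behind the canisters on the left; origin at the centre of its underside, z up. Bystander. Near it hangs a fixed wall cabinet: underside 0.46 m above the worktop, over x > 0.57 m and y > 0.07 m; keep wrist and arm clear of it
- jar_yellow: corked glass spice jar with pale yellow contents, 44 mm across, 92 mm tall, loose, behind the canisters; origin at the centre of its underside, z up. Bystander
- ramekin: white fluted ramekin, 68 mm across, 45 mm tall, loose, behind the canisters on the right; origin at the centre of its underside, z up. Bystander

How it is judged (in metres and radians):
On the way, in this order (a step that is already met when the one before it is completed fails the run):
1. a lid is pressed near its edge so that it rocks (tilts by more than 0.05 rad) (angle between any of lid_a_top, lid_b_top, lid_c_top, lid_d_top's own z axis and vertical above 0.05 rad and not (distance of any of lid_a_top, lid_b_top, lid_c_top, lid_d_top from where it was at the start of the episode above 0.0035 m)), for 0.1 s.
2. the loose lid has been pressed home: it stands more than 3.5 mm lower than at the start, and every lid is level (distance of any of lid_a_top, lid_b_top, lid_c_top, lid_d_top from where it was at the start of the episode above 0.0035 m and angle between each of lid_a_top, lid_b_top, lid_c_top, lid_d_top's own z axis and vertical below 0.03 rad), for 0.2 s.
At the end, for the whole second after the job is handed in: The loose lid is home (more than 3.5 mm lower than at the start, of 5 mm), all four lids are level within 0.03 rad, and the jars and the ramekin stand upright within 30 mm of where they were (all of step 2 and distance of each of jar_red, jar_yellow, ramekin from where it was at the start of the episode below 0.03 m and angle between each of jar_red, jar_yellow, ramekin's own z axis and vertical below 0.2 rad); the robot touches nothing.
It fails at once if a lid is lifted (it is more than 9 mm from where it was; pressing moves it 5 mm) (distance of any of lid_a_top, lid_b_top, lid_c_top, lid_d_top from where it was at the start of the episode above 0.009 m).
It fails at once if a jar or the ramekin is moved by more than 30 mm, lifted or tipped over (distance of any of jar_red, jar_yellow, ramekin from where it was at the start of the episode above 0.03 m or angle between any of jar_red, jar_yellow, ramekin's own z axis and vertical above 0.4 rad).
It also fails if it takes over 51 s, if anything falls off the work surface, if the arm or the gripper's body presses on something with over 40 N, if the wrist force passes 120 N, or if a joint passes its speed limit or range.

## Working session

There is one attempt and no reset: what is moved stays moved. The work goes in short steps, Python scripts to look and compute and a tool call to move; the robot and the scene stay as the last step left them, time stands still between calls to the robot, and variables do not carry over. Pictures are saved under pics/ and viewed, at most 10 in all, crops included, and the job is handed in when it is done.

Besides the shell and the picture viewer there is one more tool, called after "Request:" in YAML: its name, and indented under it one key for each argument. arm_command: Moves the arm, as the interface text tells. Its arguments: {"type":"object","properties":{"deltas":{"type":"array"},"gripper":{"type":"number"}},"required":["deltas"]}

```bash
mkdir -p pics; cat > h.py <<'E'
import numpy as np, cv2
from cell import state, read_camera, job_done
def pts(c):
    z=c["range_z"]; v,u=np.mgrid[:z.shape[0],:z.shape[1]]
    P=np.stack([(u-c["cx"])/c["fx"]*z,-(v-c["cy"])/c["fy"]*z,-z,np.ones_like(z)],-1)
    W=(P@np.array(c["extrinsics"]).T)[...,:3]; W[z==0]=np.nan; return W
E
python3 - <<'E'
from h import *
ims=[]
for n in ("top","scene"):
    c=read_camera(n); np.savez(n+".npz",**c); cv2.imwrite(f"pics/{n}0.png",c["color"][...,::-1])
c=dict(np.load("top.npz")); W=pts(c); h=cv2.cvtColor(c["color"],cv2.COLOR_RGB2HSV)
m=((W[...,2]>75)&(W[...,2]<112)).astype(np.uint8)
n,l,s,ce=cv2.connectedComponentsWithStats(m)
for i in range(1,n):
    if s[i,4]>60:
        p=W[l==i]; print(ce[i].round(),s[i],np.median(p,0).round(1),(p.min(0)+p.max(0))[:2]/2,np.ptp(p,axis=0).round(), h[l==i].mean(0).round())
print(state())
E
```

```text
[512.  59.] [464  53  96  12 636] [ 924.  -589.3   94.1] [ 923.82321359 -591.43896322] [  6. 256.  37.] [25. 10. 89.]
[382.  68.] [ 284   58  176   36 1385] [ 923.5 -276.1   94.6] [ 885.80041758 -227.75993544] [ 81. 438.  37.] [21. 28. 90.]
[243.  70.] [229  66  30   8 195] [923.6  97.7  95.2] [923.73648141  97.6057654 ] [ 4. 80. 37.] [21. 15. 90.]
[540.  86.] [532  77  21  15 139] [ 848.1 -646.8   90.1] [ 854.95352314 -667.24047414] [32. 54. 37.] [ 19.  82. 109.]
[274.  99.] [261  83  25  22 126] [838.   18.6  92.7] [855.74359796  21.19178405] [45. 62. 37.] [23. 33. 65.]
[472.  90.] [467  83  14  14  76] [ 844.6 -479.8   98.4] [ 841.90803968 -482.55956773] [35. 21. 36.] [ 19.  67. 106.]
[323. 163.] [316 155  16  16 192] [669.7 -99.   92.8] [ 672.36761242 -100.6875258 ] [36. 38. 21.] [ 17.  62. 188.]
[ 68. 193.] [ 45 171  34  39 365] [610.4 536.7 100.9] [622.52415721 559.41352614] [96. 67. 36.] [ 15. 162. 149.]
[235. 180.] [227 173  16  16 198] [633.8 124.7  92.9] [634.2417873  124.95415169] [36. 36. 23.] [ 16.  65. 186.]
[ 18. 203.] [   0  184   39   37 1125] [594.5 674.1  90.5] [59
[... 646 characters left out ...]
. 180.]
{'t': 0.1, 'joints': array([-1.27560257e+00,  4.91507092e-01,  1.55939158e+00, -8.63586897e-06,
        1.09168528e+00, -1.05603446e-01]), 'qvel': array([-1.41616093e-03, -1.21506894e-03, -1.67086606e-03, -1.10331140e-03,
        8.79400548e-04, -5.99706563e-05]), 'tau': array([ 2.34063795e-03, -6.13622689e+01, -2.58604646e+01,  6.93632173e-02,
        4.70549392e-02, -4.22243215e-05]), 'eef_pos': array([ 243.80578981, -575.2753074 ,  233.11425994]), 'tcp_rot': array([-3.14060607e+00, -9.68730804e-05,  4.00801138e-01]), 'ft_force': array([ 0.852719  , -0.25054157, -0.20539453]), 'moment': array([-0.03160892,  0.03692479, -0.0215823 ]), 'grip_force': 0.0, 'opening': 0.999527733241411}
```

View pics/top0.png

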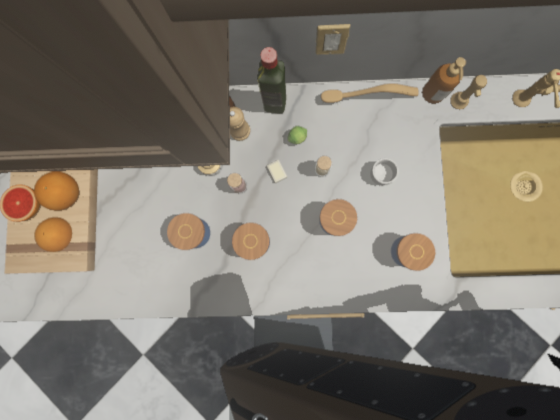

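View pics/scene0.png

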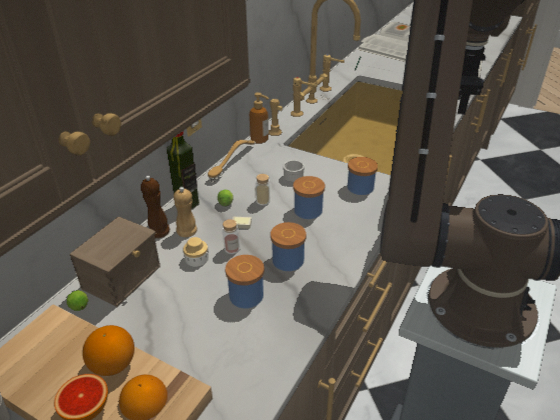

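The top view shows the four lids at about (185,231), (251,240), (338,217) and (416,251). Their tops measure 86 to 96 mm high and about 90 mm across, which fits the sizes given. I'll start with the rightmost lid at (445,-315), pressing its -y edge.

Request:
arm_command:
  deltas:
    - {"dx": 0.029,"dy": 0.032,"dz": -0.01}
    - {"dx": 0.029,"dy": 0.032,"dz": -0.01}
    - {"dx": 0.029,"dy": 0.032,"dz": -0.01}
    - {"dx": 0.029,"dy": 0.032,"dz": -0.01}
    - {"dx": 0.029,"dy": 0.032,"dz": -0.01}
    - {"dx": 0.029,"dy": 0.032,"dz": -0.01}
    - {"dx": 0.027,"dy": 0.034,"dz": -0.01}
    - {"dz": -0.03}
    - {"dz": -0.022}
    - {}
  gripper: 0

```text
$.deltas[0]: bad value
```

Request:
arm_command:
  deltas:
    - {"dx": 0.029,"dy": 0.032,"dz": -0.01,"yaw": 0}
    - {"dx": 0.029,"dy": 0.032,"dz": -0.01,"yaw": 0}
    - {"dx": 0.029,"dy": 0.032,"dz": -0.01,"yaw": 0}
    - {"dx": 0.029,"dy": 0.032,"dz": -0.01,"yaw": 0}
    - {"dx": 0.029,"dy": 0.032,"dz": -0.01,"yaw": 0}
    - {"dx": 0.029,"dy": 0.032,"dz": -0.01,"yaw": 0}
    - {"dx": 0.027,"dy": 0.034,"dz": -0.01,"yaw": 0}
    - {"dx": 0,"dy": 0,"dz": -0.03,"yaw": 0}
    - {"dx": 0,"dy": 0,"dz": -0.022,"yaw": 0}
    - {"dx": 0,"dy": 0,"dz": 0,"yaw": 0}
  gripper: 0

```text
t: 1.1
eef_pos: [444.1, -348.2, 109.1]
tcp_rot: [-3.137, 0.002, 0.402]
ft_force: [0.0, -1.0, 1.1]
opening: 0.214
grip_force: 0.0
```

Request:
arm_command:
  deltas:
    - {"dx": 0,"dy": 0,"dz": 0,"yaw": 0}
    - {"dx": 0,"dy": 0,"dz": 0,"yaw": 0}
    - {"dx": 0,"dy": 0,"dz": -0.001,"yaw": 0}
    - {"dx": 0,"dy": 0,"dz": -0.001,"yaw": 0}
    - {"dx": 0,"dy": 0,"dz": 0,"yaw": 0}

```text
t: 1.6
eef_pos: [444.8, -349.6, 110.0]
tcp_rot: [3.141, -0.0, 0.401]
ft_force: [0.3, 0.7, -0.2]
opening: 0.003
grip_force: 0.0
```

Request:
arm_command:
  deltas:
    - {"dx": 0,"dy": 0,"dz": -0.001,"yaw": 0}
    - {"dx": 0,"dy": 0,"dz": 0,"yaw": 0}

```text
t: 1.8
eef_pos: [444.8, -349.5, 108.6]
tcp_rot: [3.142, 0.0, 0.401]
ft_force: [-0.6, 0.4, -0.3]
opening: 0.003
grip_force: 0.0
```

Request:
arm_command:
  deltas:
    - {"dx": 0,"dy": 0,"dz": -0.001,"yaw": 0}
    - {"dx": 0,"dy": 0,"dz": 0,"yaw": 0}

```text
t: 2.0
eef_pos: [444.8, -349.4, 107.5]
tcp_rot: [-3.141, 0.0, 0.401]
ft_force: [0.3, 0.6, 0.4]
opening: -0.001
grip_force: 0.0
```

Request:
arm_command:
  deltas:
    - {"dx": 0,"dy": 0,"dz": -0.001,"yaw": 0}
    - {"dx": 0,"dy": 0,"dz": -0.001,"yaw": 0}
    - {"dx": 0,"dy": 0,"dz": 0,"yaw": 0}

```text
t: 2.3
eef_pos: [444.8, -349.4, 105.5]
tcp_rot: [-3.141, 0.0, 0.401]
ft_force: [0.5, -0.8, -0.9]
opening: 0.005
grip_force: 0.0
```

Request:
arm_command:
  deltas:
    - {"dx": 0,"dy": 0,"dz": -0.001,"yaw": 0}
    - {"dx": 0,"dy": 0,"dz": 0,"yaw": 0}

```text
t: 2.5
eef_pos: [444.9, -349.5, 104.6]
tcp_rot: [3.142, 0.0, 0.401]
ft_force: [0.1, 0.1, -0.8]
opening: 0.004
grip_force: 0.0
```

Request:
arm_command:
  deltas:
    - {"dx": 0,"dy": 0,"dz": -0.001,"yaw": 0}
    - {"dx": 0,"dy": 0,"dz": 0,"yaw": 0}

```text
t: 2.7
eef_pos: [444.9, -349.5, 104.4]
tcp_rot: [3.141, -0.0, 0.401]
ft_force: [-1.7, 1.7, 9.0]
opening: 0.007
grip_force: 4.8
```

Request:
arm_command:
  deltas:
    - {"dx": 0,"dy": 0,"dz": -0.001,"yaw": 0}
    - {"dx": 0,"dy": 0,"dz": 0,"yaw": 0}

```text
t: 2.9
eef_pos: [444.9, -349.5, 104.4]
tcp_rot: [3.14, -0.0, 0.401]
ft_force: [-5.1, 4.7, 21.0]
opening: 0.008
grip_force: 10.5
```

Lid 1 is rigid: it made contact at TCP z 104.4 mm and reached 21 N without sinking. Next is the lid at (534,-130).

Request:
arm_command:
  deltas:
    - {"dx": 0,"dy": 0,"dz": 0.032,"yaw": 0}
    - {"dx": 0.018,"dy": 0.037,"dz": 0,"yaw": 0}
    - {"dx": 0.018,"dy": 0.037,"dz": 0,"yaw": 0}
    - {"dx": 0.018,"dy": 0.037,"dz": 0,"yaw": 0}
    - {"dx": 0.018,"dy": 0.037,"dz": 0,"yaw": 0}
    - {"dx": 0.017,"dy": 0.037,"dz": 0,"yaw": 0}
    - {"dx": 0,"dy": 0,"dz": 0,"yaw": 0}
    - {"dx": 0,"dy": 0,"dz": -0.018,"yaw": 0}
    - {"dx": 0,"dy": 0,"dz": 0,"yaw": 0}
    - {"dx": 0,"dy": 0,"dz": 0,"yaw": 0}

```text
t: 3.9
eef_pos: [533.6, -165.0, 116.7]
tcp_rot: [-3.141, 0.001, 0.4]
ft_force: [0.2, 0.0, 0.3]
opening: 0.003
grip_force: 0.0
```

Request:
arm_command:
  deltas:
    - {"dx": 0,"dy": 0,"dz": -0.001,"yaw": 0}
    - {"dx": 0,"dy": 0,"dz": 0,"yaw": 0}

```text
t: 4.1
eef_pos: [533.9, -165.0, 116.1]
tcp_rot: [3.141, -0.0, 0.4]
ft_force: [-0.9, 0.7, 0.1]
opening: -0.0
grip_force: 0.0
```

Request:
arm_command:
  deltas:
    - {"dx": 0,"dy": 0,"dz": -0.001,"yaw": 0}
    - {"dx": 0,"dy": 0,"dz": 0,"yaw": 0}

```text
t: 4.3
eef_pos: [533.9, -164.6, 114.8]
tcp_rot: [3.141, -0.0, 0.401]
ft_force: [-0.2, 0.5, -0.6]
opening: 0.003
grip_force: 0.0
```

Request:
arm_command:
  deltas:
    - {"dx": 0,"dy": 0,"dz": -0.001,"yaw": 0}
    - {"dx": 0,"dy": 0,"dz": 0,"yaw": 0}

```text
t: 4.5
eef_pos: [533.8, -164.4, 113.6]
tcp_rot: [3.142, 0.0, 0.401]
ft_force: [0.4, -0.4, 0.5]
opening: 0.005
grip_force: 0.0
```

Request:
arm_command:
  deltas:
    - {"dx": 0,"dy": 0,"dz": -0.001,"yaw": 0}
    - {"dx": 0,"dy": 0,"dz": 0,"yaw": 0}

```text
t: 4.7
eef_pos: [533.8, -164.4, 112.5]
tcp_rot: [-3.142, 0.0, 0.401]
ft_force: [0.1, 0.0, -0.9]
opening: 0.007
grip_force: 0.0
```

Request:
arm_command:
  deltas:
    - {"dx": 0,"dy": 0,"dz": -0.001,"yaw": 0}
    - {"dx": 0,"dy": 0,"dz": 0,"yaw": 0}

```text
t: 4.9
eef_pos: [533.9, -164.5, 111.6]
tcp_rot: [3.142, -0.0, 0.401]
ft_force: [0.2, -0.2, 0.5]
opening: 0.002
grip_force: 0.2
```

Request:
arm_command:
  deltas:
    - {"dx": 0,"dy": 0,"dz": -0.001,"yaw": 0}
    - {"dx": 0,"dy": 0,"dz": 0,"yaw": 0}

```text
t: 5.1
eef_pos: [533.9, -164.4, 110.6]
tcp_rot: [3.142, 0.0, 0.401]
ft_force: [-0.8, 0.1, 1.6]
opening: 0.007
grip_force: 0.5
```

Request:
arm_command:
  deltas:
    - {"dx": 0,"dy": 0,"dz": -0.001,"yaw": 0}
    - {"dx": 0,"dy": 0,"dz": 0,"yaw": 0}

```text
t: 5.3
eef_pos: [533.9, -164.5, 109.6]
tcp_rot: [3.142, 0.0, 0.401]
ft_force: [-0.6, 0.6, 1.5]
opening: 0.006
grip_force: 0.7
```

Request:
arm_command:
  deltas:
    - {"dx": 0,"dy": 0,"dz": -0.001,"yaw": 0}
    - {"dx": 0,"dy": 0,"dz": 0,"yaw": 0}
    - {"dx": 0,"dy": 0,"dz": 0,"yaw": 0}

```text
t: 5.6
eef_pos: [533.9, -164.4, 108.7]
tcp_rot: [3.142, -0.0, 0.401]
ft_force: [-0.6, 1.0, 2.2]
opening: 0.008
grip_force: 1.0
```

```bash
python3 - <<'E'
from h import *
c=read_camera("top"); W=pts(c)
for q in [(533.7,-129.7),(482.5,87.8)]:
    m=(np.hypot(W[...,0]-q[0],W[...,1]-q[1])<42)&(W[...,2]>85)&(W[...,2]<103); p=W[m]; d=p-p.mean(0)
    k=np.linalg.lstsq(np.c_[d[:,:2],np.ones(len(d))],d[:,2],rcond=None)[0]; print(m.sum(),k,p.mean(0))
E
```

```text
57 [-4.49680810e-02  1.65429765e-01 -2.42342737e-14] [ 560.38921468 -107.00533204   96.71308242]
920 [-3.71437439e-04  8.84075786e-03 -1.86841686e-13] [482.24459369  87.79441673  94.26416051]
```

The lid at (534,-130) rocks: it sank about 3.5 mm under about 2 N, and the depth picture shows it tilted by roughly 0.1 to 0.17 rad. I'll move to its middle and press.

Request:
arm_command:
  deltas:
    - {"dx": 0,"dy": 0,"dz": 0.02,"yaw": 0}
    - {"dx": 0,"dy": 0.0345,"dz": 0,"yaw": 0}
    - {"dx": 0,"dy": 0,"dz": 0,"yaw": 0}
    - {"dx": 0,"dy": 0,"dz": -0.014,"yaw": 0}
    - {"dx": 0,"dy": 0,"dz": 0,"yaw": 0}
    - {"dx": 0,"dy": 0,"dz": 0,"yaw": 0}
    - {"dx": 0,"dy": 0,"dz": -0.001,"yaw": 0}
    - {"dx": 0,"dy": 0,"dz": -0.001,"yaw": 0}
    - {"dx": 0,"dy": 0,"dz": -0.001,"yaw": 0}
    - {"dx": 0,"dy": 0,"dz": 0,"yaw": 0}
    - {"dx": 0,"dy": 0,"dz": 0,"yaw": 0}

```text
t: 6.75
eef_pos: [534.0, -130.2, 112.2]
tcp_rot: [3.141, -0.0, 0.401]
ft_force: [-1.5, 0.1, 6.1]
opening: 0.006
grip_force: 2.6
```

Request:
arm_command:
  deltas:
    - {"dx": 0,"dy": 0,"dz": -0.001,"yaw": 0}
    - {"dx": 0,"dy": 0,"dz": 0,"yaw": 0}

```text
t: 6.95
eef_pos: [534.0, -130.2, 111.5]
tcp_rot: [3.141, -0.001, 0.401]
ft_force: [-2.3, -0.4, 9.5]
opening: 0.003
grip_force: 4.7
```

Request:
arm_command:
  deltas:
    - {"dx": 0,"dy": 0,"dz": -0.001,"yaw": 0}
    - {"dx": 0,"dy": 0,"dz": -0.001,"yaw": 0}
    - {"dx": 0,"dy": 0,"dz": 0,"yaw": 0}

```text
t: 7.25
eef_pos: [534.0, -130.2, 109.6]
tcp_rot: [3.141, -0.001, 0.401]
ft_force: [-2.5, -0.7, 11.0]
opening: 0.003
grip_force: 5.4
```

Request:
arm_command:
  deltas:
    - {"dx": 0,"dy": 0,"dz": -0.001,"yaw": 0}
    - {"dx": 0,"dy": 0,"dz": -0.001,"yaw": 0}
    - {"dx": 0,"dy": 0,"dz": 0,"yaw": 0}

```text
t: 7.55
eef_pos: [534.0, -130.2, 107.6]
tcp_rot: [3.141, -0.001, 0.401]
ft_force: [-3.1, -0.2, 11.1]
opening: 0.002
grip_force: 5.4
```

Request:
arm_command:
  deltas:
    - {"dx": 0,"dy": 0,"dz": -0.001,"yaw": 0}
    - {"dx": 0,"dy": 0,"dz": 0,"yaw": 0}

```text
t: 7.75
eef_pos: [534.0, -130.2, 107.1]
tcp_rot: [3.14, -0.001, 0.401]
ft_force: [-4.8, 1.1, 17.2]
opening: 0.003
grip_force: 8.6
```

Request:
arm_command:
  deltas:
    - {"dx": 0,"dy": 0,"dz": -0.001,"yaw": 0}
    - {"dx": 0,"dy": 0,"dz": 0,"yaw": 0}
    - {"dx": 0,"dy": 0,"dz": 0,"yaw": 0}

```text
t: 8.05
eef_pos: [534.1, -130.2, 107.0]
tcp_rot: [3.14, -0.001, 0.401]
ft_force: [-8.6, 2.0, 27.3]
opening: 0.004
grip_force: 14.0
```

Request:
arm_command:
  deltas:
    - {"dx": 0,"dy": 0,"dz": 0.01,"yaw": 0}
    - {"dx": 0,"dy": 0,"dz": 0.03,"yaw": 0}
    - {"dx": -0.01,"dy": -0.04,"dz": 0.02,"yaw": 0}
    - {"dx": -0.01,"dy": -0.04,"dz": 0.01,"yaw": 0}
    - {"dx": -0.01,"dy": -0.04,"dz": 0,"yaw": 0}
    - {"dx": -0.01,"dy": -0.04,"dz": 0,"yaw": 0}
    - {"dx": -0.01,"dy": -0.04,"dz": 0,"yaw": 0}
    - {"dx": 0,"dy": 0,"dz": 0,"yaw": 0}
    - {"dx": 0,"dy": 0,"dz": 0,"yaw": 0}
    - {"dx": 0,"dy": 0,"dz": 0,"yaw": 0}

```text
t: 9.05
eef_pos: [483.9, -329.2, 174.6]
tcp_rot: [-3.141, 0.0, 0.401]
ft_force: [-0.0, 0.7, 0.5]
opening: 0.008
grip_force: 0.0
```

```bash
python3 - <<'E'
from h import *
c=read_camera("top"); cv2.imwrite("pics/top1.png",c["color"][...,::-1]); W=pts(c); W0=pts(dict(np.load("top.npz")))
for q in [(533.7,-129.7),(482.5,87.8),(510.6,247.3)]:
  for w in (W0,W):
    m=(np.hypot(w[...,0]-q[0],w[...,1]-q[1])<38)&(w[...,2]>80)&(w[...,2]<103); p=w[m]; d=p-p.mean(0)
    k=np.linalg.lstsq(np.c_[d[:,:2],np.ones(len(d))],d[:,2],rcond=None)[0]; print(m.sum(),k[:2].round(3),p.mean(0).round(1))
s=state(); print(s["eef_pos"],s["ft_force"],s["qvel"])
E
```

```text
756 [0.001 0.007] [ 533.6 -129.6   94.5]
742 [-0.001  0.002] [ 533.5 -129.5   89.4]
759 [0.    0.007] [482.3  87.7  94.3]
759 [-0.003  0.005] [482.3  87.8  94.4]
745 [0.005 0.005] [510.4 247.4  96.5]
744 [0.    0.002] [510.5 247.3  96.4]
[ 484.10973946 -328.97983654  174.69559669] [ 0.13964739  1.1089553  -0.36038152] [ 0.00706029 -0.00315588 -0.00287222 -0.00063186 -0.00245573 -0.00131174]
```

View pics/top1.png

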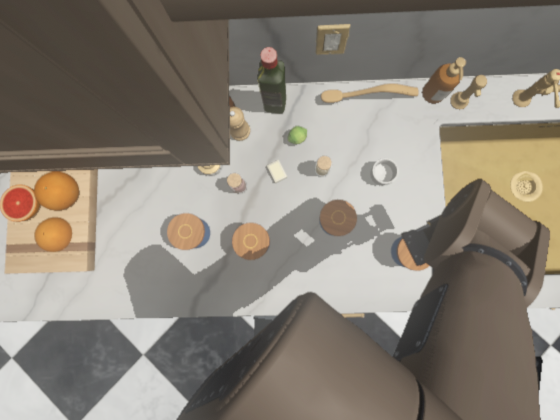

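The lid at pixel (338,217) now stands 5.1 mm lower and level, and the other lids in view haven't moved. The jars at (235,182) and (323,165) and the ramekin at (385,172) are undisturbed. The gripper is clear of everything.

```bash
python3 -c "from cell import job_done; print(job_done())"
```

```text
the job is handed in; nothing more can be done
None
```

The loose lid was the one at about (534, -130) mm: it rocked under about 2 N at its edge, so I pressed it down 5.1 mm in the middle until it was home and level, left the jars and ramekin undisturbed, and handed the job in (no verdict was returned).

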